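# Seat the analyser's cartridges and start the run

## Task

With your fingertips, push the analyser's three raised cartridges fully down into their wells in this order: the small round one, the large square one, the narrow oblong one. Then press the long bar-shaped start key all the way, let it spring back, and move clear. Do not pull any cartridge up or press the small round stop key, and leave the vial, the blower bulb and the tip box where they stand.

Things in the scene. Friction and masses are not known exactly. Their poses are not given: they have to be found in the camera images.
- analyser: Cream cartridge analyser, fixed, 240 x 382 mm, rigid deck 70 mm above the bench, side cheeks 88 mm high. Origin: centre of its underside; x from the key side to the well side, y along the row of wells, z up. Wells at its x +35 mm, y -80, 0, +80 mm, each a dark grey plate (top 74 mm above the bench); keys at x -60 mm, y -75 and +75 mm. Which cartridge or key is in which place varies.
- round_top (a point): Centre of the top face of the white cartridge with the small round cap, 28 mm in diameter; moves with it, its z up and axes parallel to the analyser's. Raised it stands up to 18 mm above its well plate (92 mm above the bench); fully down 6 mm (80 mm above the bench).
- round_cartridge (a joint): How far the round cartridge is pushed down (m): starts between 0 and 0.003, 0.012 is fully down on a firm stop. Straight vertical slide; it slides with about 3 N of friction and stays where it is left (negative: pulled up out of its well).
- square_top (a point): Centre of the top face of the white cartridge with the large square cap, 44 x 44 mm; moves with it, its z up and axes parallel to the analyser's. Raised it stands up to 18 mm above its well plate (92 mm above the bench); fully down 6 mm (80 mm above the bench).
- square_cartridge (a joint): How far the square cartridge is pushed down (m): starts between 0 and 0.003, 0.012 is fully down on a firm stop. Straight vertical slide; it slides with about 3 N of friction and stays where it is left (negative: pulled up out of its well).
- oblong_top (a point): Centre of the top face of the white cartridge with the narrow oblong cap, 56 mm (along the analyser's x) by 22 mm; moves with it, its z up and axes parallel to the analyser's. Raised it stands up to 18 mm above its well plate (92 mm above the bench); fully down 6 mm (80 mm above the bench).
- oblong_cartridge (a joint): How far the oblong cartridge is pushed down (m): starts between 0 and 0.003, 0.012 is fully down on a firm stop. Straight vertical slide; it slides with about 3 N of friction and stays where it is left (negative: pulled up out of its well).
- bar_top (a point): Centre of the top face of the light grey long bar-shaped start key, 46 mm (along the analyser's y) by 18 mm, on the dark key strip; 82 mm above the bench when up. Moves with the key; axes parallel to the analyser's.
- bar_key (a joint): How far the long bar-shaped start key is pressed (m): 0 up, 0.006 fully down on a stop (about 4 N); a spring brings it back up.
- dot_top (a point): Centre of the top face of the light grey small round stop key, 18 mm in diameter, on the dark key strip; 82 mm above the bench when up. Moves with the key; axes parallel to the analyser's.
- dot_key (a joint): How far the small round stop key is pressed (m): 0 up, 0.006 fully down on a stop (about 4 N); a spring brings it back up.
- vial: Small capped amber vial, 22 mm in diameter, 45 mm tall, loose, standing on the analyser's deck beside the wells, near the cheek on its +y side; black cap. Origin: centre of its underside.
- bulb: Red dust-blower bulb, 58 mm in diameter, 105 mm tall with its thin nozzle up, loose, standing on the bench at the analyser's +y side. Origin: centre of its underside.
- tipbox: Grey box with a pale lid for pipette tips, 122 x 82 x 65 mm, loose, on the bench at the analyser's -y side. Origin: centre of its underside.
Things that resemble listed ones, but are neither listed nor needed, are in the scene too. Of the things shaped like the bulb, the red one is meant.

How it is judged:
By the outcome, as a careful person would: the job done as asked, in the order asked, and still so for the second after the job is handed in, with the robot touching nothing.
It also fails if it takes over 45 s, if anything falls off the work surface, if the arm or the gripper's body presses on something with over 40 N, if the wrist force passes 120 N, or if a joint passes its speed limit or range.

## Robot

A 6-joint arm with a two-finger parallel gripper is mounted at the origin on the work surface. World frame = base frame: x ahead of the robot, y to its left, z up, the work surface at z = 0. Lengths are in mm, angles in rad, forces in N, time in s.
With the tool pointing down it reaches from about 350 to 975 mm from the base axis. Payload 7.1 kg.
Tool frame: the origin (TCP) lies midway between the tips of the shut fingers; the grasp point (between the pads) lies 19 mm behind it; z points along the fingers, y is the line along which they close (so a half turn about z gives the same grasp; the last joint's range is limited). The gripper opens to 88 mm and grips with 3 to 60 N. Pads are 20 mm wide; open, the fingers measure 115 mm over their backs; the gripper's body (75 mm by 178 mm) begins 61 mm behind the grasp point.
Start: joints at [1.172, 0.423, 1.63, -0, 1.089, -0.019], TCP at [231.677, 580.457, 222.675] pointing down, gripper open.
Joint ranges: [-3, 3], [-0.9, 2.11], [0.09, 2.58], [-1.31, 4.45], [0.11, 2.69], [-2.54, 2.54]. Speed limits (rad/s): [2.39, 2.39, 3.01, 3.14, 3.14, 3.14].

## Interface

Orientations are given as a rotation vector (axis times angle).
In Python, from workcell import ctrl gives the robot as it stands.
- The arm moves only by the shell command python3 -m pendant 'ROWS'. ROWS is a JSON object of lists of equal length, an entry for each row: "grip": the opening, from -1 (shut) to 1 (fully open); "linear": the shift along the tool's x, y, z in mm, a list of three; "angular": the turn, a rotation vector about the tool's x, y, z in rad, a list of three. In form: {"grip": [grip, ...], "linear": [[tx, ty, tz], ...], "angular": [[ax, ay, az], ...]}. A call has 1 to 12 rows; each row shifts and turns the commanded pose from where the row before left it, along the tool's axes as they then stand; what a row does not reach is not made up. A row lasts 1/12 s, in which the tool goes at most 41.7 mm and 7.16 degrees, less where a joint would pass 70% of its speed; a pose out of reach is approached as far as the arm can. A call with a gripper value outside its range is refused whole. The fingers move at their own pace and stop on an object; the grip force is fixed at half the most. Time passes only in rows, so rows that do not move let the fingers close. It gives the time, the measured TCP pose, the force, the opening and the grip force at its end, in the units of the state.
- ctrl.get_obs(): the state, without advancing time (a new reading comes with each control period).
- ctrl.get_image(name): name is "scene" or "top" or "wrist"; returns the picture (400x640x3 uint8, red, green, blue); there is no depth.
- ctrl.camera_params(name): a dict with "vfov" (degrees; the focal length in pixels is half the picture's height over the tangent of half this angle, whatever the lens; pixels are square), "cx", "cy" (the principal point, pixels), "R" (3x3) and "t" (3): a world point X has camera coordinates R X + t; the wrist camera has in their place "T_tool_cam" (4x4, takes a point from camera to tool coordinates, whose origin is the TCP and whose axes are the flange's). Camera axes: x right, y down, z forward; pixel columns grow to the right and rows downward; lengths in mm; the calibration is good to about 2 mm. The wrist camera is an equidistant fisheye: a pixel r from the principal point sees the ray r / f radians off the axis. A picture is of the moment at which its call begins: read the wrist's pose just before it. camera_params takes no time and is no camera call.
- ctrl.close_job(): hands the job in; it is judged then, once.
The state is a dict: "t": time; "qpos": joint angles; "qvel": joint speeds; "joint_torque": joint torques, N m; "ee_pos": TCP position; "orientation": TCP orientation; "ft_force": force on the tool from outside, world axes, zero at the start; "moment": the same for the moment, N m; "width": finger opening in mm; "grasp_force": force on a finger pad.
Only numpy, scipy, OpenCV 4.12 (cv2) and the standard library are available. Lean on these libraries where they do the work, as an engineer would, in place of code of your own. Each camera call takes 0.05 s, during which the arm holds its last target. There are 200 camera calls.

## Working session

There is one attempt and no reset: what is moved stays moved. The work goes in short steps, Python scripts to look and compute and a shell command to move; the robot and the scene stay as the last step left them, time stands still between calls to the robot, and variables do not carry over. Pictures are saved under pics/ and viewed, at most 10 in all, crops included, and the job is handed in when it is done.

```bash
mkdir -p pics; python3 - <<'E'
from workcell import ctrl
import cv2,numpy as np
for n in("scene","top"):
    cv2.imwrite(f"pics/{n}0.png",ctrl.get_image(n)[:,:,::-1])
    p=ctrl.camera_params(n);print(n,p)
o=ctrl.get_obs();print(o["t"],o["ee_pos"],o["orientation"],o["ft_force"])
E
```

```text
scene {'vfov': 57.93328710019606, 'cx': 318.77123008384706, 'cy': 202.55498388865794, 'R': array([[-0.42720366,  0.9040462 , -0.01405345],
       [ 0.57219065,  0.2582865 , -0.77838675],
       [-0.70006777, -0.34057092, -0.62762772]]), 't': array([ 203.50951927, -270.28179945, 1268.05158127])}
top {'vfov': 50.36939087822887, 'cx': 313.9609812373005, 'cy': 195.15309595763367, 'R': array([[-0.00593823, -0.99998172,  0.00113616],
       [-0.97079419,  0.00549239, -0.23985095],
       [ 0.23984033, -0.00252726, -0.97080906]]), 't': array([  34.641996  ,  586.1356742 , 1061.98276087])}
0.1 [231.48175232 580.01268922 221.99311459] [-5.92900455e-01 -3.08482443e+00  2.09027255e-03] [ 0.23257443 -0.22897661  0.32492638]
```

View pics/top0.png

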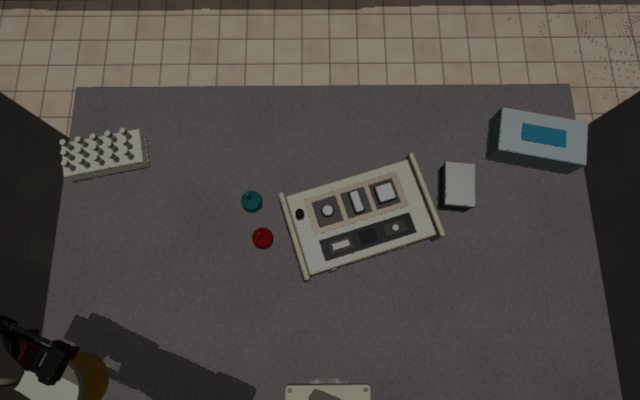

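View pics/scene0.png

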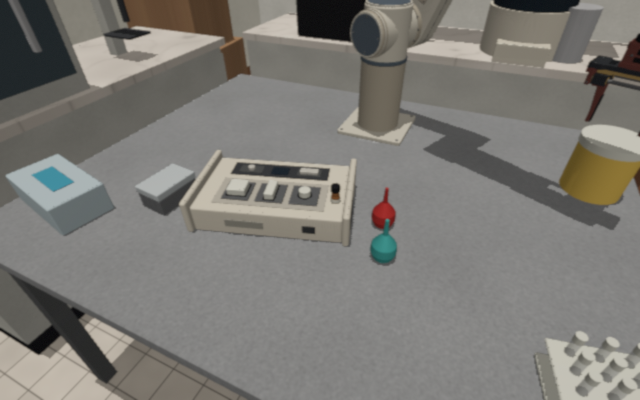

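Top view: round cap is near (327,211), oblong (357,202), square (386,192), bar key (342,244), stop key (396,227), and vial (299,214). I'll enlarge it to measure.

```bash
python3 - <<'E'
import cv2
a=cv2.imread("pics/top0.png")[150:285,275:450]
cv2.imwrite("pics/topc.png",cv2.convertScaleAbs(cv2.resize(a,None,fx=4.4,fy=4.4,interpolation=cv2.INTER_CUBIC),alpha=1.3))
E
```

```text
(no output)
```

View pics/topc.png

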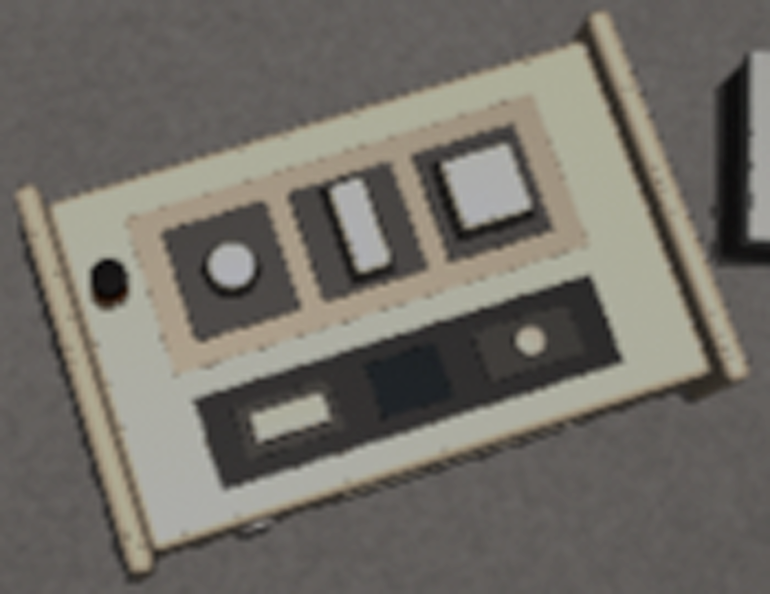

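The crop (4.4x) shows round (231,266), oblong (359,224), square (486,186), bar (290,417), dot (530,341) and vial cap (108,278). The round cap is in the +y well and the bar is at the +y key.

```bash
python3 - <<'E'
from workcell import ctrl
import numpy as np
from scipy.optimize import least_squares
from scipy.spatial.transform import Rotation as Ro
p=ctrl.camera_params("top");R,t=p["R"],p["t"];f=200/np.tan(np.radians(p["vfov"]/2))
px=np.array([[231,266],[359,224],[486,186],[290,417],[530,341]])/4.4+[275,150]-.4
L=np.array([[35,80,90.5],[35,0,90.5],[35,-80,90.5],[-60,75,82],[-60,-75,82.]])
def W(v): c,s=np.cos(v[2]),np.sin(v[2]); return np.c_[v[0]+c*L[:,0]-s*L[:,1],v[1]+s*L[:,0]+c*L[:,1],L[:,2]]
def r(v):
    c=W(v)@R.T+t; return (c[:,:2]/c[:,2:]*f+[p["cx"],p["cy"]]-px).ravel()
s=least_squares(r,[600,0,.2]);print(s.x,s.fun.round(2));print(W(s.x).round(1))
o=ctrl.get_obs();M=Ro.from_rotvec(o["orientation"]).as_matrix();print(M.round(4),o["ee_pos"])
yaw=s.x[2]
# target: tool down, tool x along +-analyser x or y
for a in range(4):
    th=yaw+a*np.pi/2;x=np.array([np.cos(th),np.sin(th),0]);z=np.array([0,0,-1.]);T=np.c_[x,np.cross(z,x),z]
    print(a,Ro.from_matrix(M.T@T).as_rotvec().round(4))
print((M.T@(W(s.x)-o["ee_pos"]).T).T.round(1))
E
```

```text
[ 5.32464163e+02 -8.93367130e+01  3.02256185e-01] [-0.01 -0.19  0.03  0.26 -0.   -0.11 -0.18  0.15  0.17 -0.11]
[[ 542.1   -2.5   90.5]
 [ 565.9  -78.9   90.5]
 [ 589.7 -155.3   90.5]
 [ 452.9  -35.6   82. ]
 [ 497.5 -178.8   82. ]]
[[-9.288e-01  3.707e-01 -6.000e-04]
 [ 3.707e-01  9.288e-01 -1.200e-03]
 [ 1.000e-04 -1.400e-03 -1.000e+00]] [231.48175232 580.01268922 221.99311459]
0 [-7.0000e-04  1.7000e-03  2.4596e+00]
1 [-1.300e-03  6.000e-04  8.888e-01]
2 [-1.30e-03 -5.00e-04 -6.82e-01]
3 [-7.0000e-04 -1.6000e-03 -2.2528e+00]
[[-504.4 -425.7  132. ]
 [-554.8 -487.8  132.1]
 [-605.3 -549.9  132.2]
 [-433.8 -489.5  140.6]
 [-528.4 -605.9  140.8]]
```

The five-point fit has residuals under 0.3 px. First I'll shut the gripper and turn, then traverse high.

```bash
python3 -m pendant '{"grip":[-1,-1,-1,-1,-1,-1,-1],"linear":[[0,0,0],[0,0,0],[0,0,0],[0,0,0],[0,0,0],[0,0,0],[0,0,0]],"angular":[[0,0,-0.1],[0,0,-0.1],[0,0,-0.1],[0,0,-0.1],[0,0,-0.1],[0,0,-0.1],[0,0,-0.082]]}'
python3 -m pendant '{"grip":[-1,-1,-1,-1,-1,-1,-1,-1,-1,-1],"linear":[[-6,-32,0],[-6,-32,0],[-6,-32,0],[-6,-32,0],[-6,-32,0],[-6,-32,0],[-6,-32,0],[-6,-32,0],[-6,-32,0],[-6,-32,0]],"angular":[[0,0,0],[0,0,0],[0,0,0],[0,0,0],[0,0,0],[0,0,0],[0,0,0],[0,0,0],[0,0,0],[0,0,0]]}'
python3 -m pendant '{"grip":[-1,-1,-1,-1,-1,-1,-1,-1,-1,-1],"linear":[[-6,-32,0],[-6,-32,0],[-6,-32,0],[-6,-32,0],[-6,-32,0],[-6,-32,0],[-6,-32,0],[-6,-32,0],[-6,-32,0],[0,0,0]],"angular":[[0,0,0],[0,0,0],[0,0,0],[0,0,0],[0,0,0],[0,0,0],[0,0,0],[0,0,0],[0,0,0],[0,0,0]]}'
cat > h.py <<'E'
from workcell import ctrl
import numpy as np
from scipy.spatial.transform import Rotation as Ro
P=dict(round=[542.1,-2.5,90.5],square=[589.7,-155.3,90.5],oblong=[565.9,-78.9,90.5],bar=[452.9,-35.6,82],dot=[497.5,-178.8,82])
def rep(n):
    o=ctrl.get_obs();M=Ro.from_rotvec(o["orientation"]).as_matrix()
    x=np.array([-np.cos(.3023),-np.sin(.3023),0]);z=np.array([0,0,-1.]);T=np.c_[x,np.cross(z,x),z]
    print(round(o["t"],2),o["ee_pos"].round(1),"F",o["ft_force"].round(1),"w",round(float(o["width"]),1),"err rot",Ro.from_matrix(M.T@T).as_rotvec().round(3),"to",n,(M.T@(np.array(P[n])-o["ee_pos"])).round(1),"q",o["qpos"].round(2))
E
python3 -c "import h;h.rep('round')"
```

```text
t: 0.68
ee_pos: [231.6, 580.2, 222.2]
orientation: [0.481, -3.104, 0.001]
ft_force: [-0.2, 0.5, 0.7]
width: 44.9
grasp_force: 0.0
t: 1.52
ee_pos: [384.4, 291.3, 222.5]
orientation: [0.473, -3.105, 0.0]
ft_force: [0.1, -0.1, -0.3]
width: 0.5
grasp_force: 0.0
t: 2.35
ee_pos: [523.7, 30.0, 222.7]
orientation: [-0.468, 3.105, -0.002]
ft_force: [0.7, 0.4, 0.5]
width: 0.2
grasp_force: 0.0
2.35 [523.7  30.  222.7] F [0.7 0.4 0.5] w 0.2 err rot [-0.002  0.001 -0.003] to round [ -7.8 -36.3 132.2] q [ 0.04  0.28  1.85 -0.    1.01 -1.83]
```

```bash
python3 -m pendant '{"grip":[-1,-1,-1,-1,-1,-1,-1,-1,-1],"linear":[[-4,-18,0],[-4,-18,0],[0,0,20],[0,0,20],[0,0,20],[0,0,20],[0,0,20],[0,0,10],[0,0,0]],"angular":[[0,0,0],[0,0,0],[0,0,0],[0,0,0],[0,0,0],[0,0,0],[0,0,0],[0,0,0],[0,0,0]]}'
python3 - <<'E'
import h,cv2,numpy as np
h.rep('round')
s=h.ctrl.get_image("scene")[120:250,170:370]; w=h.ctrl.get_image("wrist")
s=cv2.resize(s,(640,416),interpolation=cv2.INTER_CUBIC)
cv2.imwrite("pics/s1.png",s[:,:,::-1]);cv2.imwrite("pics/w1.png",w[:,:,::-1])
E
```

```text
t: 3.1
ee_pos: [537.9, 2.3, 110.4]
orientation: [0.472, -3.101, -0.001]
ft_force: [-0.3, -0.3, -0.6]
width: 0.6
grasp_force: 0.0
3.1 [537.9   2.3 110.4] F [-0.3 -0.3 -0.6] w 0.6 err rot [ 0.002 -0.004  0.   ] to round [-2.7 -5.9 19.9] q [-0.02  0.46  1.89  0.    0.79 -1.89]
```

View pics/s1.png

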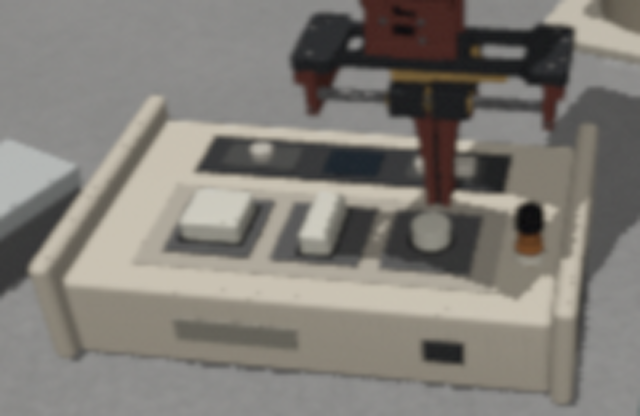

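View pics/w1.png

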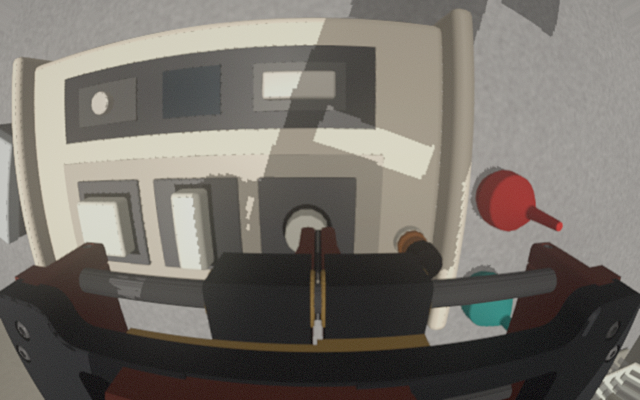

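The scene crop shows the fingertips over the edge of the round cap (432,230). The wrist view agrees: the cap at (305,225) is offset slightly, matching the computed residual. I'll correct that and press gradually, watching the force.

```bash
python3 -m pendant '{"grip":[-1,-1,-1,-1,-1,-1,-1,-1,-1],"linear":[[-3,-6,0],[0,0,0],[0,0,8],[0,0,6],[0,0,4],[0,0,4],[0,0,3],[0,0,3],[0,0,0]],"angular":[[0,0,0],[0,0,0],[0,0,0],[0,0,0],[0,0,0],[0,0,0],[0,0,0],[0,0,0],[0,0,0]]}'
python3 -c "import h;h.rep('round')"
python3 -m pendant '{"grip":[-1,-1,-1],"linear":[[0,0,2],[0,0,1],[0,0,0]],"angular":[[0,0,0],[0,0,0],[0,0,0]]}'
python3 -c "import h;h.rep('round')"
```

```text
t: 3.95
ee_pos: [544.2, -2.9, 84.1]
orientation: [0.473, -3.105, -0.0]
ft_force: [0.5, -0.9, 0.6]
width: 0.3
grasp_force: 0.0
3.95 [544.2  -2.9  84.1] F [ 0.5 -0.9  0.6] w 0.3 err rot [ 0.    -0.001 -0.   ] to round [ 1.9  1.  -6.4] q [-0.03  0.51  1.89  0.    0.74 -1.9 ]
t: 4.2
ee_pos: [544.5, -2.8, 81.6]
orientation: [-0.473, 3.106, -0.0]
ft_force: [0.5, -0.9, 1.1]
width: 0.3
grasp_force: 0.0
4.2 [544.5  -2.8  81.6] F [ 0.5 -0.9  1.1] w 0.3 err rot [-0.  0. -0.] to round [ 2.2  1.  -8.9] q [-0.03  0.51  1.89  0.    0.74 -1.9 ]
```

```bash
python3 -m pendant '{"grip":[-1,-1],"linear":[[0,0,1],[0,0,1]],"angular":[[0,0,0],[0,0,0]]}'
python3 -m pendant '{"grip":[-1,-1],"linear":[[0,0,1],[0,0,0]],"angular":[[0,0,0],[0,0,0]]}'
python3 - <<'E'
import h,cv2
h.rep('round')
w=h.ctrl.get_image("wrist")
cv2.imwrite("pics/w2.png",w[:,:,::-1])
E
```

```text
t: 4.37
ee_pos: [544.7, -2.9, 80.1]
orientation: [-0.473, 3.105, -0.0]
ft_force: [-4.2, 0.3, 19.3]
width: 0.4
grasp_force: 9.5
t: 4.53
ee_pos: [544.7, -2.9, 80.1]
orientation: [-0.473, 3.105, -0.0]
ft_force: [-5.6, -0.2, 17.9]
width: 0.9
grasp_force: 8.4
4.53 [544.7  -2.9  80.1] F [-5.6 -0.2 17.9] w 0.9 err rot [-0.  0. -0.] to round [  2.4   1.1 -10.4] q [-0.03  0.52  1.89  0.    0.73 -1.9 ]
```

View pics/w2.png

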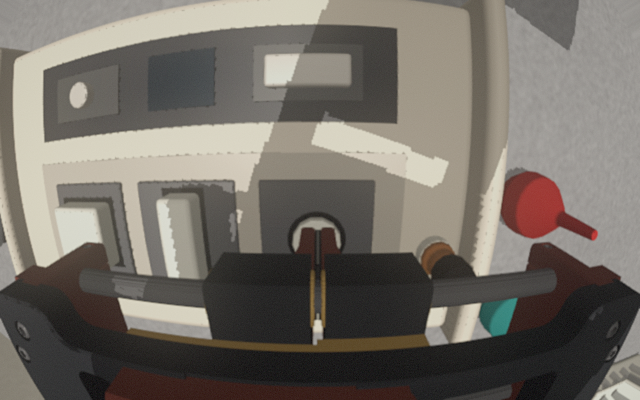

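The fingertips are centred on the round cap (318,232), which bottomed at z=80.1 on a firm stop (18 N). Next is the square.

```bash
python3 -m pendant '{"grip":[-1,-1,-1,-1,-1,-1,-1,-1,-1,-1,-1],"linear":[[0,0,-10],[0,0,-20],[0,-20,0],[0,-30,0],[2,-30,0],[0,-30,0],[0,-25,0],[0,-16,0],[0,-8,0],[0,0,0],[0,0,0]],"angular":[[0,0,0],[0,0,0],[0,0,0],[0,0,0],[0,0,0],[0,0,0],[0,0,0],[0,0,0],[0,0,0],[0,0,0],[0,0,0]]}'
python3 -c "import h;h.rep('square')"
```

```text
t: 5.5
ee_pos: [589.4, -154.7, 108.4]
orientation: [0.472, -3.105, -0.001]
ft_force: [0.4, 0.2, -0.6]
width: 0.5
grasp_force: 0.0
5.5 [ 589.4 -154.7  108.4] F [ 0.4  0.2 -0.6] w 0.5 err rot [ 0.001 -0.001 -0.   ] to square [-0.1 -0.7 17.9] q [-0.28  0.55  1.74  0.    0.86 -2.15]
```

```bash
python3 -m pendant '{"grip":[-1,-1,-1,-1,-1,-1,-1,-1,-1],"linear":[[0,0,8],[0,0,6],[0,0,4],[0,0,3],[0,0,3],[0,0,2],[0,0,1],[0,0,0],[0,0,0]],"angular":[[0,0,0],[0,0,0],[0,0,0],[0,0,0],[0,0,0],[0,0,0],[0,0,0],[0,0,0],[0,0,0]]}'
python3 -c "import h;h.rep('square')"
```

```text
t: 6.25
ee_pos: [590.1, -155.5, 81.7]
orientation: [-0.473, 3.105, -0.001]
ft_force: [0.7, 0.5, 0.5]
width: 0.4
grasp_force: 0.0
6.25 [ 590.1 -155.5   81.7] F [0.7 0.5 0.5] w 0.4 err rot [-0.  0.  0.] to square [ 0.3  0.3 -8.8] q [-0.28  0.59  1.74 -0.    0.81 -2.15]
```

```bash
python3 -m pendant '{"grip":[-1,-1,-1,-1],"linear":[[0,0,1],[0,0,1],[0,0,1],[0,0,0]],"angular":[[0,0,0],[0,0,0],[0,0,0],[0,0,0]]}'
python3 -c "import h;h.rep('square')"
python3 -m pendant '{"grip":[-1,-1,-1,-1,-1,-1,-1,-1],"linear":[[0,0,-10],[0,0,-20],[0,20,0],[0,25,0],[0,20,0],[0,10,0],[0,5,0],[0,0,0]],"angular":[[0,0,0],[0,0,0],[0,0,0],[0,0,0],[0,0,0],[0,0,0],[0,0,0],[0,0,0]]}'
python3 -c "import h;h.rep('oblong')"
```

```text
t: 6.58
ee_pos: [590.3, -155.6, 80.2]
orientation: [-0.473, 3.105, -0.001]
ft_force: [-3.4, 1.0, 13.2]
width: 0.2
grasp_force: 6.5
6.58 [ 590.3 -155.6   80.2] F [-3.4  1.  13.2] w 0.2 err rot [-0.001  0.001 -0.   ] to square [  0.5   0.5 -10.3] q [-0.28  0.59  1.74 -0.    0.81 -2.15]
t: 7.25
ee_pos: [566.1, -78.4, 108.9]
orientation: [-0.475, 3.105, -0.0]
ft_force: [-0.2, -0.9, 0.3]
width: 0.4
grasp_force: 0.0
7.25 [566.1 -78.4 108.9] F [-0.2 -0.9  0.3] w 0.4 err rot [-0.     0.     0.001] to oblong [ 0.4 -0.4 18.4] q [-0.16  0.5   1.82 -0.    0.82 -2.03]
```

```bash
python3 -m pendant '{"grip":[-1,-1,-1,-1,-1,-1,-1,-1,-1,-1,-1,-1],"linear":[[0,0,8],[0,0,6],[0,0,4],[0,0,3],[0,0,3],[0,0,2],[0,0,1],[0,0,1],[0,0,1],[0,0,1],[0,0,0],[0,0,0]],"angular":[[0,0,0],[0,0,0],[0,0,0],[0,0,0],[0,0,0],[0,0,0],[0,0,0],[0,0,0],[0,0,0],[0,0,0],[0,0,0],[0,0,0]]}'
python3 -c "import h;h.rep('oblong')"
```

```text
t: 8.25
ee_pos: [566.3, -79.1, 80.2]
orientation: [-0.473, 3.105, -0.001]
ft_force: [-4.1, -2.4, 14.5]
width: 0.5
grasp_force: 7.6
8.25 [566.3 -79.1  80.2] F [-4.1 -2.4 14.5] w 0.5 err rot [-0.001  0.     0.   ] to oblong [  0.3   0.3 -10.3] q [-0.16  0.55  1.83 -0.    0.76 -2.03]
```

```bash
python3 -m pendant '{"grip":[-1,-1,-1,-1,-1,-1,-1,-1],"linear":[[0,0,-10],[0,0,-20],[20,15,0],[25,20,0],[25,20,0],[15,12,0],[10,8,0],[0,0,0]],"angular":[[0,0,0],[0,0,0],[0,0,0],[0,0,0],[0,0,0],[0,0,0],[0,0,0],[0,0,0]]}'
python3 - <<'E'
import h,cv2
h.rep('bar')
cv2.imwrite("pics/w3.png",h.ctrl.get_image("wrist")[:,:,::-1])
s=h.ctrl.get_image("scene")[120:250,170:370]
cv2.imwrite("pics/s3.png",cv2.resize(s,(640,416),interpolation=cv2.INTER_CUBIC)[:,:,::-1])
E
```

```text
t: 8.92
ee_pos: [450.0, -34.5, 108.6]
orientation: [0.474, -3.103, -0.002]
ft_force: [-1.3, -0.1, 0.0]
width: 0.4
grasp_force: 0.0
8.92 [450.  -34.5 108.6] F [-1.3 -0.1  0. ] w 0.4 err rot [ 0.001 -0.002  0.001] to bar [-2.5 -1.9 26.6] q [-0.1   0.36  2.08  0.    0.7  -1.98]
```

View pics/s3.png

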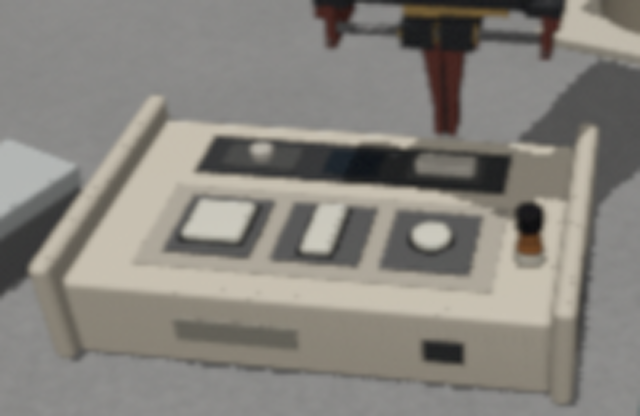

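View pics/w3.png

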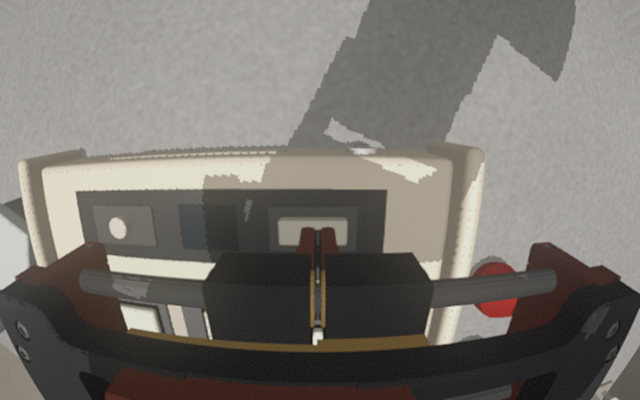

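The scene crop shows all three caps low and level, with the vial standing. The fingertips are above the bar (445,163). In the wrist view the bar is at (312,230), well away from the stop key (118,228). I'll correct by about 2 mm and press.

```bash
python3 -m pendant '{"grip":[-1,-1,-1,-1,-1,-1],"linear":[[0,0,0],[0,0,8],[0,0,6],[0,0,4],[0,0,3],[0,0,0]],"angular":[[0,0,0],[0,0,0],[0,0,0],[0,0,0],[0,0,0],[0,0,0]]}'
python3 -c "import h;h.rep('bar')"
```

```text
t: 9.52
ee_pos: [452.6, -35.6, 86.6]
orientation: [0.472, -3.104, -0.001]
ft_force: [-0.5, -1.2, -0.6]
width: 0.6
grasp_force: 0.0
9.52 [452.6 -35.6  86.6] F [-0.5 -1.2 -0.6] w 0.6 err rot [ 0.001 -0.002 -0.   ] to bar [-0.3 -0.1  4.6] q [-0.1   0.41  2.09  0.    0.65 -1.98]
```

It has settled on target with no correction needed. Pressing now.

```bash
python3 -m pendant '{"grip":[-1,-1,-1,-1,-1,-1,-1,-1],"linear":[[0,0,3],[0,0,2],[0,0,2],[0,0,2],[0,0,1],[0,0,1],[0,0,1],[0,0,0]],"angular":[[0,0,0],[0,0,0],[0,0,0],[0,0,0],[0,0,0],[0,0,0],[0,0,0],[0,0,0]]}'
python3 -c "import h;h.rep('bar')"
```

```text
t: 10.18
ee_pos: [453.1, -35.6, 75.7]
orientation: [-0.473, 3.106, -0.0]
ft_force: [-0.1, -0.3, 3.9]
width: 0.4
grasp_force: 1.6
10.18 [453.1 -35.6  75.7] F [-0.1 -0.3  3.9] w 0.4 err rot [-0.  0. -0.] to bar [ 0.2  0.  -6.3] q [-0.1   0.43  2.09 -0.    0.62 -1.98]
```

Right at the stop, but I'll push a little more to be sure it's firm.

```bash
python3 -m pendant '{"grip":[-1,-1,-1],"linear":[[0,0,1],[0,0,1],[0,0,0]],"angular":[[0,0,0],[0,0,0],[0,0,0]]}'
python3 -c "import h;h.rep('bar')"
```

```text
t: 10.43
ee_pos: [453.2, -35.6, 74.2]
orientation: [-0.473, 3.106, -0.0]
ft_force: [-2.5, -1.2, 12.2]
width: 0.3
grasp_force: 5.7
10.43 [453.2 -35.6  74.2] F [-2.5 -1.2 12.2] w 0.3 err rot [-0.  0. -0.] to bar [ 0.2  0.1 -7.8] q [-0.1   0.43  2.09 -0.    0.62 -1.98]
```

Firmness check with one more mm.

```bash
python3 -m pendant '{"grip":[-1,-1,-1],"linear":[[0,0,1],[0,0,0],[0,0,0]],"angular":[[0,0,0],[0,0,0],[0,0,0]]}'
python3 -c "import h;h.rep('bar')"
```

```text
t: 10.68
ee_pos: [453.2, -35.6, 73.9]
orientation: [-0.473, 3.105, -0.0]
ft_force: [-5.3, -0.2, 22.6]
width: 0.7
grasp_force: 11.2
10.68 [453.2 -35.6  73.9] F [-5.3 -0.2 22.6] w 0.7 err rot [-0.  0. -0.] to bar [ 0.3  0.1 -8.1] q [-0.1   0.43  2.09 -0.    0.62 -1.98]
```

Firmly bottomed (22.6 N). Now I'll release, rise clear and check.

```bash
python3 -m pendant '{"grip":[-1,-1,-1,-1,-1,-1,-1,-1,-1,-1,-1],"linear":[[0,0,-5],[0,0,-10],[0,0,-20],[0,0,-25],[0,0,-25],[0,0,-25],[0,0,-20],[0,0,-10],[0,0,0],[0,0,0],[0,0,0]],"angular":[[0,0,0],[0,0,0],[0,0,0],[0,0,0],[0,0,0],[0,0,0],[0,0,0],[0,0,0],[0,0,0],[0,0,0],[0,0,0]]}'
python3 - <<'E'
import h,cv2
h.rep('bar')
s=h.ctrl.get_image("scene")[120:270,170:410]
cv2.imwrite("pics/s4.png",cv2.resize(s,(768,480),interpolation=cv2.INTER_CUBIC)[:,:,::-1])
E
```

```text
t: 11.6
ee_pos: [452.2, -35.5, 211.5]
orientation: [0.472, -3.104, -0.001]
ft_force: [-0.5, 0.3, -0.4]
width: 0.5
grasp_force: 0.0
11.6 [452.2 -35.5 211.5] F [-0.5  0.3 -0.4] w 0.5 err rot [ 0.001 -0.002 -0.   ] to bar [ -0.9  -0.4 129.5] q [-0.1   0.19  2.    0.    0.95 -1.98]
```

View pics/s4.png

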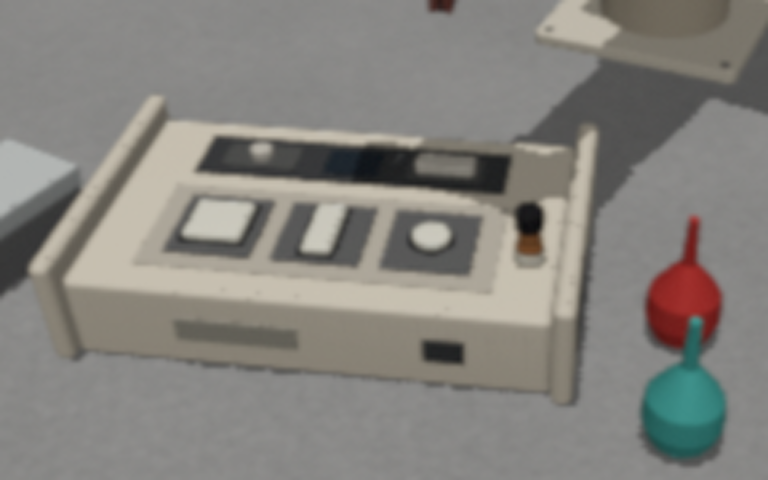

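The three caps at (218,220), (325,228) and (431,237) are all low. The bar key (445,163) is back up. The vial, bulb and tip box haven't moved, and the arm is clear.

```bash
python3 -c "
from workcell import ctrl
print(ctrl.close_job())"
```

```text
the job is handed in; nothing more can be done
None
```

The job is handed in: I pushed the round, square and oblong cartridges down to their stops in that order, then pressed the start key to its stop and let it spring back; the arm is clear and nothing else was moved.

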